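Seat the spare eyepiece in the stereo microscope

ROBOT

A 6-joint arm with a two-finger parallel gripper is mounted at the origin on the work surface. World frame = base frame: x ahead of the robot, y to its left, z up, the work surface at z = 0. Lengths are in m, angles in degrees, forces in N, time in s.
With the tool pointing down it reaches from about 0.25 to 0.725 m from the base axis. Payload 9.7 kg.
Tool frame: the origin (TCP) lies at the very end of the fingers, on their centre line; the grasp point (between the pads) lies 19 mm behind it (bot.grip_depth is the distance from the TCP to the grasp point, in m); z points along the fingers, y is the direction in which the jaws open and shut (so a half turn about z gives the same grasp; the last joint's range is limited). The gripper opens to 85 mm and grips with 20 to 120 N. Pads are 22 mm wide; open, the fingers measure 114 mm over their backs; the gripper's body (76 mm by 85 mm) begins 54 mm behind the grasp point. The pads swing forward as they close: fully open they stand 13 mm farther back than shut.
Start: joints at [76.089, 4.979, 10.078, 95.1, 0, 90], TCP at [0.132, 0.534, 0.231] pointing down, gripper open.
Joint ranges: [-179.16, 179.16], [-48.56, 103.87], [-65.8, 70.77], [-126.05, 130.52], [-82.76, 87.17], [-180, 180]. Speed limits (degrees/s): [127.2, 127.2, 147.25, 180, 180, 180].

INTERFACE

Orientations are given as [roll, pitch, yaw] about the fixed x, y, z axes, in that order (R = Rz(yaw) Ry(pitch) Rx(roll)).
In Python, from workcell import telemetry, optics, order, bot gives the robot as it stands. The module is installed in compiled form; this text tells all that it offers.
- The arm moves only by the shell command python3 -m inch 'ROWS' [FORCE]. ROWS is JSON, a list of rows, each a list of 7 numbers: the shift along the tool's x, y, z in m, then the turn, a rotation vector about the tool's x, y, z in rad, then the closure, from 0 (fully open) to 1 (shut). In form: [[tx, ty, tz, rx, ry, rz, grip], ...]. A call has 1 to 12 rows; each row is the pose to reach, as a shift and turn from the pose commanded when the call began, along the tool's axes at that moment; what a row does not reach only later rows make up. A row lasts 1/12 s, in which the tool goes at most 41.7 mm and 7.16 degrees, less where a joint would pass 70% of its speed; a pose out of reach is approached as far as the arm can. A call with a gripper value outside its range is refused whole. The fingers move at their own pace and stop on an object; FORCE is the grip in N (left out, the last holds). Time passes only in rows, so rows that repeat a pose let the fingers close. It gives the time, the measured TCP pose, the force and the opening at its end, in the units of the state.
- telemetry.get_obs(): the state, without advancing time (a new reading comes with each control period).
- optics.camera(name): name is "scene" or "top" or "wrist"; returns (picture, depth): 384x512x3 uint8, red, green, blue; 384x512 float32, m along the optical axis (not along the pixel's ray), 0 where there is no reading.
- optics.camera_info(name): a dict with "camera_matrix" (3x3 intrinsics, pixels), "xyz" and "attitude" of the camera in the world; the wrist camera has in their place "mount" (4x4, takes a point from camera to tool coordinates, whose origin is the TCP and whose axes are the flange's). Camera axes: x right, y down, z forward; pixel columns grow to the right and rows downward; lengths in m; the calibration is good to about 2 mm. A picture is of the moment at which its call begins: read the wrist's pose just before it. camera_info takes no time and is no camera call.
- order.job_done(): hands the job in, once; it reports no verdict.
The state is a dict: "time": time; "q": joint angles; "qd": joint speeds; "joint_efforts": joint torques, N m; "ee_pos": TCP position; "tcp_rot": TCP orientation; "wrist_force": force on the tool from outside, world axes, zero at the start; "torque": the same for the moment, N m; "opening": finger opening in m.
Only numpy, scipy, OpenCV 4.12 (cv2) and the standard library are available. Lean on these libraries where they do the work, as an engineer would, in place of code of your own. Each camera call takes 0.05 s, during which the arm holds its last target. There are 200 camera calls.

TASK

The microscope's left eyepiece tube is empty: take the matching wide eyepiece (the one with the small steel lug, like the one already in the right tube) from the tray and slide it into that tube. Turn it until its lug drops into the notch of the tube's rim, so that it sits fully home with its collar on the rim, and let go. Do not force it, and leave the other things on the bench where they are.

Things in the scene. Friction and masses are not known exactly. Their poses are not given: they have to be found in the camera images.
- eyepiece: Wide eyepiece, loose, upright in the tray at any yaw, 110 g. Origin: centre of its foot, z up its axis. Aluminium barrel 30 mm across, 26 mm long, foot chamfered; black round head 38 mm across, z = 26 to 60 mm, narrowing in the last 8. On its +x side a steel lug 5.5 mm wide, z = 18 to 26 mm, reaches 22 mm from the axis (3 mm past the head).
- eyepiece_flange (a point): Centre of the underside of the wide eyepiece's head (its collar face), 26 mm above its foot, on its axis. Home when it lies at the origin of tube with the axes in line.
- tube: Empty left tube of the microscope (left as seen from the robot), fixed. Origin: centre of its open mouth in the plane of the rim; z points out of it, leaning 35 degrees from vertical towards the user's (robot's) side; y is level, away from the filled right tube, whose axis is 76 mm away at -y (head 38 mm across, 34 mm above the same plane). Bore 31.5 mm wide, 44 mm deep; outside 40 mm.
- microscope: Stereo microscope, fixed to the bench, tubes at its -x side. Origin: centre of the underside of its base, 260 (x) by 200 (y) by 22 mm. Left mouth at (-60, 38, 265) mm, right one at (-60, -38, 265) mm. The white tube housing, 136 mm wide, begins 45 mm down the tubes; nothing stands higher than the eyepieces.
- tray: A grey low tray, fixed, 100 mm (x) by 200 mm (y), walls 14 mm high and 4 mm thick, floor 5 mm thick. Origin: centre of its underside. The two loose eyepieces stand on its floor about 50 mm either side of its middle along y, either way round.
- slim_eyepiece: Another, slimmer and taller eyepiece, loose, upright in the tray; leave it. Barrel 23 mm in diameter, 22 mm long, no lug; head 29 mm in diameter, 46 mm high, top at 68 mm. Origin: centre of its foot.
- jar: A capped glass specimen jar, 48 mm in diameter, 60 mm high, on the bench; leave it. Origin: centre of its underside.
- dish: A shallow glass dish, 90 mm in diameter, 16 mm high, on the bench; leave it. Origin: centre of its underside.
- tube_ring (a point): On the tube's axis, 7 mm below the mouth: middle of a bright, stiff ring, the tube's last 14 mm. Its rim has one notch through the wall, 8.4 mm wide, 9.5 mm deep, on the -x side of tube (lower, user's side) but up to 0.5 rad round the axis either way; this angle is not reported. With the lug not in the notch the eyepiece stops 6 to 8 mm short of home.
There are look-alikes about, which are no part of the job. What is shaped like the eyepiece but red or yellow is not meant.

How it is judged:
By the outcome, as a careful person would: the job done as asked, in the order asked, and still so for the second after the job is handed in, with the robot touching nothing.
It also fails if it takes over 51 s, if anything falls off the work surface, if the arm or the gripper's body presses on something with over 40 N, if the wrist force passes 120 N, or if a joint passes its speed limit or range.

## Working session

There is one attempt and no reset: what is moved stays moved. The work goes in short steps, Python scripts to look and compute and a shell command to move; the robot and the scene stay as the last step left them, time stands still between calls to the robot, and variables do not carry over. Pictures are saved under pics/ and viewed, about 8 in all and at most 12, crops included, and the job is handed in when it is done.

```bash
mkdir -p pics; cat > h.py <<'E'
import numpy as np, cv2
from scipy.spatial.transform import Rotation as R
from workcell import telemetry, optics, order, bot
def pose():
    o=telemetry.get_obs(); return np.array(o['ee_pos']),R.from_euler('xyz',o['tcp_rot'],degrees=True)
def cam(name):
    i=optics.camera_info(name); K=np.array(i['camera_matrix'])
    if name=='wrist':
        p,r=pose(); M=np.array(i['mount']); T=np.eye(4);T[:3,:3]=r.as_matrix();T[:3,3]=p; T=T@M
    else:
        T=np.eye(4);T[:3,3]=i['xyz'];T[:3,:3]=R.from_euler('xyz',i['attitude'],degrees=True).as_matrix()
    im,d=optics.camera(name); return im,d,K,T
def shot(name,f):
    im,d,K,T=cam(name); cv2.imwrite('pics/%s.png'%f,im[:,:,::-1]); np.savez('%s.npz'%f,im=im,d=d,K=K,T=T); return im,d,K,T
def w(u,v,z,K,T):
    return T[:3,:3]@(np.linalg.inv(K)@[u,v,1]*z)+T[:3,3]
def cloud(d,K,T):
    v,u=np.mgrid[:d.shape[0],:d.shape[1]]
    c=np.stack([(u-K[0,2])/K[0,0]*d,(v-K[1,2])/K[1,1]*d,d],-1); return c@T[:3,:3].T+T[:3,3]
def proj(P,K,T):
    c=(np.atleast_2d(P)-T[:3,3])@T[:3,:3]; p=c@K.T; return p[:,:2]/p[:,2:]
E
python3 - <<'E'
from h import *
print(telemetry.get_obs(), bot.grip_depth)
for n in('scene','top','wrist'): print(n,optics.camera_info(n))
a=shot('scene','scene0');b=shot('top','top0')
cv2.imwrite('pics/both.png',cv2.resize(np.hstack([a[0],b[0]])[:,:,::-1],(800,300)))
E
```

```text
{'time': 0.0, 'q': array([ 7.60888558e+01,  5.01259346e+00,  1.00342610e+01,  9.50984672e+01,
       -2.71942446e-04,  9.00003446e+01]), 'qd': array([-0.04584112,  0.0116038 , -0.04318952, -0.07380285,  0.12193731,
        0.13001563]), 'joint_efforts': array([ 2.76390594e-03, -5.20387745e+01,  4.64802217e+01,  1.64272625e-02,
        6.34498406e-05,  1.60182694e-07]), 'ee_pos': array([0.13217755, 0.53365393, 0.230567  ]), 'tcp_rot': array([-1.79923200e+02,  2.72404066e-04,  1.66088512e+02]), 'wrist_force': array([ 0.87036149, -0.66456442, -0.49571087]), 'torque': array([-0.00486789, -0.03349339,  0.01629215]), 'opening': 0.08553935881890731} 0.0187
scene {'camera_matrix': array([[393.05020923,   0.        , 259.70840442],
       [  0.        , 393.05020923, 192.92653385],
       [  0.        ,   0.        ,   1.        ]]), 'xyz': array([ 1.12907751, -0.44882761,  0.66137922]), 'attitude': array([-121.96822347,    0.46190112,   52.20716152])}
top {'camera_matrix': array([[368.77620115,   0.        , 252.62252578],
       [  0.        , 368.77620115, 190.56792997],
       [  0.        ,   0.        ,   1.        ]]), 'xyz': array([0.32329661, 0.00894312, 1.16927835]), 'attitude': array([-168.97269139,    0.95773614,  -90.95582287])}
wrist {'camera_matrix': array([[300.38804647,   0.        , 256.72286606],
       [  0.        , 300.38804647, 193.11016969],
       [  0.        ,   0.        ,   1.        ]]), 'mount': array([[-4.45577139e-04, -9.48683557e-01, -3.16226676e-01,
         8.11230888e-02],
       [ 9.99999900e-01, -4.12030307e-04, -1.72947828e-04,
        -1.64855785e-04],
       [ 3.37777858e-05, -3.16226722e-01,  9.48683646e-01,
        -1.41862011e-01],
       [ 0.00000000e+00,  0.00000000e+00,  0.00000000e+00,
         1.00000000e+00]])}
```

View pics/top0.png

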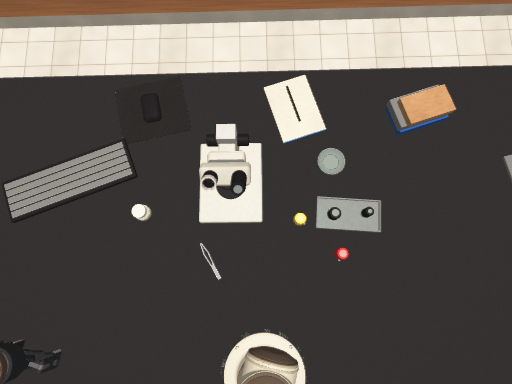

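View pics/scene0.png

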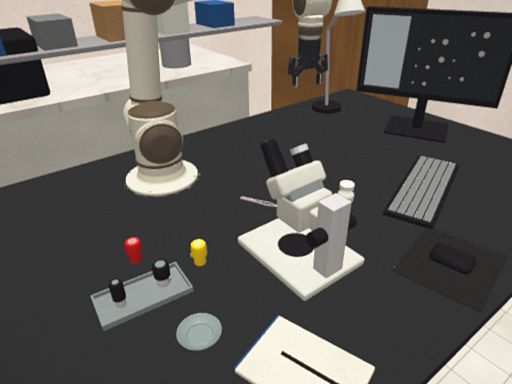

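Top view: the tray is at (349,214) and holds two black eyepieces. The one at (335,213) is wide and the one at (368,212) is slim and tall. The look-alikes are yellow at (300,218) and red at (343,253). The microscope's open left tube is at (209,180) and the filled right one at (238,180). In the scene view the wide, low eyepiece is at (161,270) and the slim one at (117,290). The wide one fits, and I'll confirm it in the close crop.

```bash
python3 - <<'E'
from h import *
for f in('top0','scene0'):
    s=np.load(f+'.npz');C=cloud(s['d'],s['K'],s['T'])
    pts={'top0':[(335,213),(368,212),(349,214),(209,180),(238,180),(230,212)],'scene0':[(161,264),(117,283),(140,293)]}[f]
    for u,v in pts: print(f,u,v,C[v,u].round(4))
    m=(C[...,2]>.045)&(C[...,2]<.08)&(s['d']>0)
    n,l,st,ce=cv2.connectedComponentsWithStats(m.astype('uint8'))
    for i in range(1,n):
        if st[i,4]>15: 
            P=C[l==i]; t=P[P[:,2]>P[:,2].max()-.004]
            print(ce[i].round(),st[i,4],P.mean(0).round(4),P[:,2].max().round(4),'top',t.mean(0).round(4))
s=np.load('top0.npz');C=cloud(s['d'],s['K'],s['T'])
# base edges and microscope high points
m=(abs(C[...,2]-.022)<.006)&(s['d']>0); m[:, :180]=0; m[:,280:]=0; m[:130]=0; m[240:]=0
P=C[m][:,:2]; print('base',len(P),cv2.minAreaRect((P*1000).astype('float32')))
m=(C[...,2]>.2)&(s['d']>0); m[260:]=0; m[:,:150]=0; m[:,300:]=0;m[:100]=0
P=C[m]; print('high',len(P),P.min(0),P.max(0))
im=s['im']
cv2.imwrite('pics/crop.png',np.hstack([cv2.resize(im[185:245,300:390],None,fx=5,fy=5,interpolation=2),cv2.resize(im[155:215,195:255],None,fx=5,fy=5,interpolation=2)])[:,:,::-1])
E
```

```text
top0 335 213 [ 0.4655 -0.2229  0.0629]
top0 368 212 [ 0.4655 -0.3193  0.072 ]
top0 349 214 [ 0.4692 -0.2796  0.0028]
top0 209 180 [0.5383 0.1359 0.2244]
top0 238 180 [0.5211 0.0559 0.2937]
top0 230 212 [0.48   0.0965 0.0225]
[401. 110.] 429 [ 0.7892 -0.4491  0.0657] 0.08 top [ 0.7615 -0.4547  0.0777]
[429. 120.] 25 [ 0.7556 -0.5349  0.0639] 0.0794 top [ 0.7522 -0.5308  0.0782]
[138. 211.] 170 [0.4848 0.3734 0.0584] 0.0645 top [0.4834 0.3743 0.0616]
[334. 213.] 129 [ 0.4665 -0.221   0.061 ] 0.0679 top [ 0.469  -0.2226  0.0654]
[368. 211.] 91 [ 0.4683 -0.3211  0.066 ] 0.0738 top [ 0.4697 -0.3234  0.072 ]
[300. 218.] 123 [ 0.4526 -0.1166  0.0577] 0.0645 top [ 0.4536 -0.1151  0.0614]
[342. 253.] 130 [ 0.3469 -0.2367  0.0574] 0.0656 top [ 0.3502 -0.2417  0.0629]
scene0 161 264 [ 0.4745 -0.2239  0.0688]
scene0 117 283 [ 0.4777 -0.3235  0.0749]
scene0 140 293 [ 1.1291 -0.4488  0.6614]
[230.  38.] 378 [-1.5957  1.3743  0.0628] 0.0799 top [-1.5955  1.3431  0.0782]
[279.  63.] 100 [-0.7454  1.1485  0.0626] 0.0795 top [-0.7425  1.1493  0.0784]
[343.  70.] 177 [-0.3795  1.3189  0.0626] 0.0797 to
[... 516 characters left out ...]
0233  0.0623] 0.08 top [ 0.0539 -0.0297  0.0781]
[346. 185.] 145 [0.4893 0.3671 0.0589] 0.0662 top [0.4862 0.3695 0.0633]
[132. 244.] 191 [ 0.3535 -0.2424  0.058 ] 0.0656 top [ 0.3475 -0.241   0.0628]
[198. 246.] 194 [ 0.4595 -0.1226  0.0582] 0.0649 top [ 0.4543 -0.1205  0.0626]
[328. 261.] 344 [0.6903 0.0791 0.0625] 0.0798 top [0.6889 0.0799 0.0777]
[160. 267.] 252 [ 0.4745 -0.2273  0.0609] 0.069 top [ 0.4686 -0.2258  0.0667]
[116. 287.] 240 [ 0.4763 -0.3272  0.0643] 0.0773 top [ 0.4703 -0.3257  0.0746]
base 2787 ((578.0418701171875, 95.37574768066406), (199.0583953857422, 258.03546142578125), 89.49705505371094)
high 1736 [0.48810142 0.02758506 0.20006893] [0.70089855 0.16394807 0.30140141]
```

View pics/crop.png

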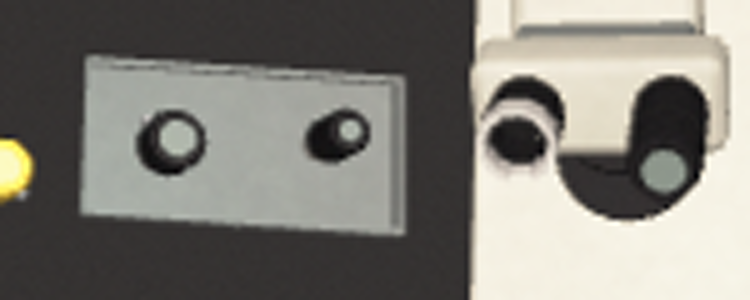

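The crop confirms it: the wide head is at crop (172,138), the slim tall one at (340,132), and the open left tube at (518,138). The wide one is at about (0.468,-0.224) with its top at 0.065, which matches the sizes given. I'm moving above it now to look for the lug.

```bash
python3 -m inch '[[-0.25,-0.33,0,0,0,-0.12,0],[-0.25,-0.33,0,0,0,-0.12,0],[-0.25,-0.33,0,0,0,-0.12,0],[-0.25,-0.33,0,0,0,-0.12,0],[-0.25,-0.33,0,0,0,-0.12,0],[-0.25,-0.33,0,0,0,-0.12,0],[-0.25,-0.33,0,0,0,-0.12,0],[-0.5,-0.653,0.06,0,0,-0.243,0],[-0.5,-0.653,0.06,0,0,-0.243,0],[-0.5,-0.653,0.06,0,0,-0.243,0],[-0.5,-0.653,0.06,0,0,-0.243,0],[-0.5,-0.653,0.06,0,0,-0.243,0]]'
python3 -c "
from h import *
o=telemetry.get_obs();print(o['time'],o['q'].round(1),o['ee_pos'],o['tcp_rot'])"
```

```text
time: 1.1
ee_pos: [0.3273, 0.0823, 0.2087]
tcp_rot: [180.0, 0.0, -180.0]
wrist_force: [0.8, 0.4, -0.1]
opening: 0.0854
1.1 [ 14.1 -24.5 -17.9  96.6   0.   14.1] [0.32731694 0.08231729 0.2086859 ] [ 1.79988368e+02  3.65074623e-02 -1.79958903e+02]
```

```bash
python3 -m inch '[[-0.13,-0.302,0.04,0,0,0,0],[-0.13,-0.302,0.04,0,0,0,0],[-0.13,-0.302,0.04,0,0,0,0],[-0.13,-0.302,0.04,0,0,0,0],[-0.13,-0.302,0.04,0,0,0,0],[-0.13,-0.302,0.04,0,0,0,0],[-0.13,-0.302,0.04,0,0,0,0],[-0.13,-0.302,0.04,0,0,0,0],[-0.13,-0.302,0.04,0,0,0,0],[-0.13,-0.302,0.04,0,0,0,0],[-0.13,-0.302,0.04,0,0,0,0]]'
python3 - <<'E'
from h import *
im,d,K,T=shot('wrist','w1')
print(pose()[0])
C=cloud(d,K,T)
u,v=proj([0.468,-.224,.065],K,T)[0]; print(u,v)
m=(C[...,2]>.057)&(C[...,2]<.075)&(d>0)
n,l,st,ce=cv2.connectedComponentsWithStats(m.astype('uint8'))
for i in range(1,n):
    if st[i,4]>100: P=C[l==i]; print(ce[i].round(),st[i],P.mean(0).round(4),P.max(0).round(4),P.min(0).round(4))
a,b=int(u),int(v); c=im[max(0,b-70):b+90,max(0,a-90):a+90]
cv2.imwrite('pics/w1c.png',cv2.resize(c,None,fx=4,fy=4,interpolation=2)[:,:,::-1])
E
```

```text
time: 2.02
ee_pos: [0.4569, -0.2174, 0.1685]
tcp_rot: [180.0, -0.1, 180.0]
wrist_force: [0.1, 1.1, 0.0]
opening: 0.0852
[ 0.45701467 -0.21700026  0.1690086 ]
249.38930649539637 204.66175703010165
[227.  55.] [ 206   31   45   49 1667] [ 0.348  -0.2398  0.0595] [ 0.3652 -0.2227  0.0621] [ 0.3313 -0.2566  0.057 ]
[368. 187.] [ 348  169   40   37 1116] [ 0.4539 -0.12    0.0595] [ 0.4713 -0.1029  0.0621] [ 0.4378 -0.1372  0.057 ]
[249. 202.] [ 229  183   41   40 1229] [ 0.4667 -0.2245  0.063 ] [ 0.4861 -0.2066  0.066 ] [ 0.4504 -0.2424  0.057 ]
[134. 206.] [117 190  36  34 922] [ 0.4678 -0.3229  0.069 ] [ 0.4827 -0.3112  0.0736] [ 0.4562 -0.3388  0.0571]
```

View pics/w1c.png

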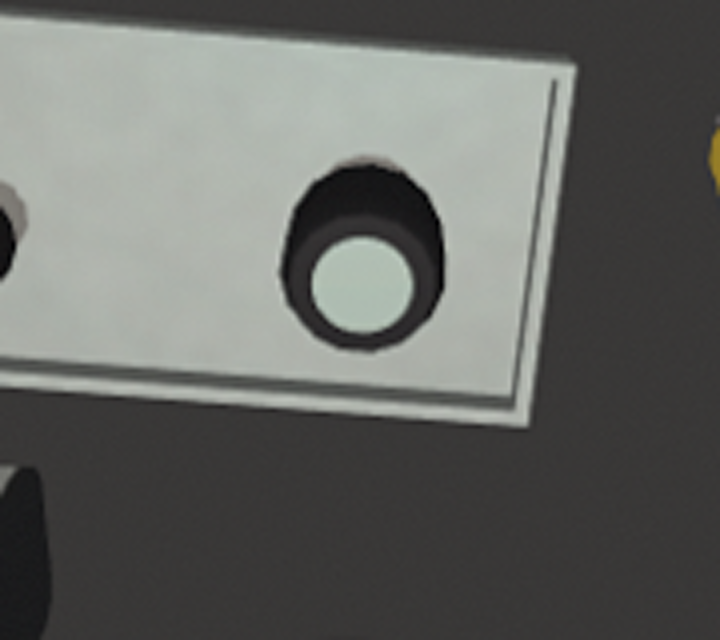

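The wide eyepiece's glass is at crop (362,285), with the yellow one at the right edge. Image up is world -X. No lug shows on the robot-facing side, so it must be on the far side. I'll turn the wrist and look from the other sides.

```bash
python3 -m inch '[[0,0,0,0,0,1.5,0],[0,0,0,0,0,1.5,0],[0,0,0,0,0,1.5,0],[0,0,0,0,0,1.5,0],[0,0,0,0,0,1.5,0],[0,0,0,0,0,1.5,0],[0,0,0,0,0,1.5,0],[0,0,0,0,0,1.5,0],[0,0,0,0,0,1.5,0],[0,0,0,0,0,1.5,0],[0,0,0,0,0,1.5,0],[0,0,0,0,0,1.5,0]]'
python3 -c "
from h import *
shot('wrist','w2')"
python3 -m inch '[[0,0,0,0,0,1.2,0],[0,0,0,0,0,1.2,0],[0,0,0,0,0,1.2,0],[0,0,0,0,0,1.2,0],[0,0,0,0,0,1.2,0],[0,0,0,0,0,1.2,0],[0,0,0,0,0,1.2,0],[0,0,0,0,0,1.2,0],[0,0,0,0,0,1.2,0],[0,0,0,0,0,1.2,0]]'
python3 - <<'E'
from h import *
shot('wrist','w3'); o=[]
for f in('w2','w3'):
    s=np.load(f+'.npz');K,T=s['K'],s['T']
    u,v=proj([0.468,-.225,.045],K,T)[0].astype(int); print(f,u,v)
    c=s['im'][max(0,v-50):v+50,max(0,u-50):u+50]; print(max(0,u-50),max(0,v-50)); o.append(cv2.resize(c,(400,400),interpolation=2))
cv2.imwrite('pics/w23.png',np.hstack(o)[:,:,::-1])
E
```

```text
time: 3.07
ee_pos: [0.4572, -0.2163, 0.1698]
tcp_rot: [179.9, 0.0, 93.8]
wrist_force: [-0.3, -1.4, 0.6]
opening: 0.0853
time: 3.95
ee_pos: [0.4573, -0.2166, 0.1697]
tcp_rot: [179.9, -0.0, 25.2]
wrist_force: [-0.1, -0.6, -0.2]
opening: 0.0854
w2 267 194
217 144
w3 269 179
219 129
```

View pics/w23.png

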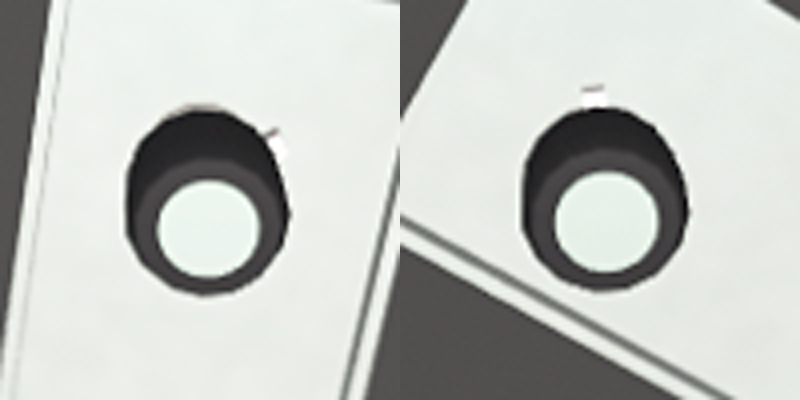

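The lug is seen clearly, in the left view at crop (278,145) and in the right view at crop (593,98). Next I'll compute its yaw and the axis position.

```bash
python3 - <<'E'
from h import *
from scipy.optimize import least_squares
A=[]
for f,(u,v) in(('w1',(0,0)),('w2',(286.5,180)),('w3',(267.3,153.5))):
    s=np.load(f+'.npz');K,T=s['K'],s['T'];C=cloud(s['d'],K,T)
    m=(C[...,2]>.036)&(C[...,2]<.054)&(np.hypot(C[...,0]-.468,C[...,1]+.225)<.03)
    P=C[m][:,:2]; r=least_squares(lambda c:np.hypot(*(P-c).T)-.019,[.468,-.225],loss='soft_l1',f_scale=.001)
    print(f,'axis',r.x.round(4),len(P)); 
    m=(C[...,2]>.062)&(np.hypot(C[...,0]-.468,C[...,1]+.225)<.03); print('top mean',C[m].mean(0).round(4)); A.append(r.x)
    if u:
        o,dr=T[:3,3],w(u,v,1,K,T)-T[:3,3]; p=o+dr*(.031-o[2])/dr[2]; q=p[:2]-r.x
        print('lug',p.round(4),'r',np.hypot(*q).round(4),'yaw',np.degrees(np.arctan2(q[1],q[0])).round(1))
print(np.mean(A,0),telemetry.get_obs()['q'].round(1),pose()[1].as_matrix().round(3))
c,Rr=pose(); print('tool delta',Rr.inv().apply([*(np.mean(A,0)),.034]-c))
E
```

```text
w1 axis [ 0.4693 -0.2246] 191
top mean [ 0.4507 -0.2212  0.2103]
w2 axis [ 0.4684 -0.225 ] 184
top mean [ 0.4638 -0.2078  0.2162]
lug [ 0.4863 -0.2135  0.031 ] r 0.0212 yaw 32.7
w3 axis [ 0.468  -0.2244] 145
top mean [ 0.4743 -0.2236  0.2276]
lug [ 0.4863 -0.2143  0.031 ] r 0.021 yaw 28.8
[ 0.46856873 -0.22466996] [-25.3  -1.9  -3.8  88.1   0.  129.6] [[ 0.906  0.423  0.001]
 [ 0.423 -0.906 -0.   ]
 [ 0.001  0.001 -1.   ]]
tool delta [0.00671093 0.01197971 0.13567605]
```

```bash
python3 -m inch '[[0.0067,0.012,0.06,0,0,-0.085,0],[0.0067,0.012,0.06,0,0,-0.085,0],[0.0067,0.012,0.09,0,0,-0.085,0],[0.0067,0.012,0.12,0,0,-0.085,0],[0.0067,0.012,0.1375,0,0,-0.085,0],[0.0067,0.012,0.1375,0,0,-0.085,0],[0.0067,0.012,0.1375,0,0,-0.085,0.2],[0.0067,0.012,0.1375,0,0,-0.085,0.4],[0.0067,0.012,0.1375,0,0,-0.085,0.7],[0.0067,0.012,0.1375,0,0,-0.085,1],[0.0067,0.012,0.1375,0,0,-0.085,1],[0.0067,0.012,0.1375,0,0,-0.085,1]]' 40
python3 -m inch '[[0,0,0,0,0,0,1],[0,0,0,0,0,0,1],[0,0,0,0,0,0,1]]' 40
```

```text
time: 5.0
ee_pos: [0.4695, -0.226, 0.0333]
tcp_rot: [179.9, -0.1, 30.2]
wrist_force: [-1.6, 2.2, 6.4]
opening: 0.0371
time: 5.25
ee_pos: [0.4694, -0.226, 0.0333]
tcp_rot: [179.9, -0.1, 30.2]
wrist_force: [-1.5, 2.0, 6.8]
opening: 0.0372
```

```bash
python3 -m inch '[[0,0,-0.03,0,0,0,1],[0,0,-0.07,0,0,0,1],[0,0,-0.11,0,0,-0.1,1],[0,0,-0.15,0,0,-0.2,1],[0,0,-0.19,0,0,-0.3,1],[0,0,-0.23,0,0,-0.4,1],[0,0,-0.27,0,0,-0.5,1],[0,0,-0.31,0,0,-0.6,1],[0,0,-0.33,0,0,-0.7,1],[0,0,-0.33,0,0,-0.8,1],[0,0,-0.33,0,0,-0.9,1],[0,0,-0.33,0,0,-1.0,1]]'
python3 - <<'E'
from h import *
# target: flange at axis offset h above mouth
im,d,K,T=shot('wrist','w4')
p,r=pose();print(p,telemetry.get_obs()['q'].round(1))
M=np.array([.518,.134,.265]); z=np.array([-np.sin(np.radians(35)),0,np.cos(np.radians(35))])
tgt=M+z*.10; g=R.from_matrix(np.array([[-z[2],0,z[0]],[0,1,0],-z]).T)
print('shift',r.inv().apply(tgt-p).round(4),'rot',(r.inv()*g).as_rotvec().round(3),g.as_matrix().round(3))
E
```

```text
time: 6.25
ee_pos: [0.4686, -0.2258, 0.3625]
tcp_rot: [179.9, 0.0, 87.8]
wrist_force: [0.5, -0.5, -0.7]
opening: 0.0365
[ 0.4685717  -0.22575106  0.36216494] [-25.7   6.2  26.5 110.2   0.   66.1]
shift [ 0.3593 -0.0194  0.0151] rot [-0.488 -0.472 -1.548] [[-0.819  0.     0.574]
 [ 0.     1.     0.   ]
 [-0.574  0.    -0.819]]
```

```bash
python3 -m inch '[[0.03,0,0,-0.035,-0.034,-0.11,1],[0.06,0,0,-0.07,-0.067,-0.22,1],[0.09,0,0,-0.105,-0.101,-0.33,1],[0.12,-0.005,0,-0.14,-0.135,-0.44,1],[0.15,-0.008,0,-0.174,-0.168,-0.553,1],[0.18,-0.01,0,-0.209,-0.202,-0.66,1],[0.21,-0.011,0.005,-0.244,-0.236,-0.77,1],[0.24,-0.013,0.01,-0.279,-0.27,-0.88,1],[0.27,-0.015,0.01,-0.314,-0.303,-0.995,1],[0.3,-0.016,0.01,-0.349,-0.337,-1.106,1],[0.33,-0.018,0.015,-0.383,-0.371,-1.22,1],[0.359,-0.019,0.015,-0.42,-0.405,-1.33,1]]'
cat > tgt.py <<'E'
from h import *
def plan(M,h,phi=0,lean=35):
    """tool delta to put TCP h above M on tube axis, twisted phi(rad) about tube axis"""
    a=np.radians(lean); z=np.array([-np.sin(a),0,np.cos(a)])
    g=R.from_rotvec(z*phi)*R.from_matrix(np.array([[-z[2],0,z[0]],[0,1,0],-z]).T)
    p,r=pose(); print('t',telemetry.get_obs()['time'],'shift',r.inv().apply(np.array(M)+z*h-p).round(4),'rot',(r.inv()*g).as_rotvec().round(3))
E
python3 -c "
from tgt import *
plan([.518,.134,.265],.1); print(pose()[0],telemetry.get_obs()['q'].round(1))"
```

```text
time: 7.3
ee_pos: [0.4645, 0.1353, 0.3464]
tcp_rot: [175.9, 30.8, 164.8]
wrist_force: [0.1, -0.5, -1.6]
opening: 0.0369
t 7.3 shift [ 0.0026 -0.0021 -0.0023] rot [-0.072 -0.065 -0.225]
[0.46445948 0.13530191 0.34636912] [ 25.7 -27.9 -10.7  80.4 -16.3  35.9]
```

```bash
python3 -m inch '[[0.0026,-0.002,-0.002,-0.035,-0.03,-0.11,1],[0.0026,-0.002,-0.002,-0.072,-0.065,-0.225,1],[0.0026,-0.002,-0.002,-0.072,-0.065,-0.225,1],[0.0026,-0.002,-0.002,-0.072,-0.065,-0.225,1]]'
python3 - <<'E'
from tgt import *
im,d,K,T=shot('wrist','w5'); print(pose()[0])
plan([.518,.134,.265],.1)
u,v=proj([.518,.134,.265],K,T)[0]; print(u,v)
u,v=int(u),int(v); y0=max(0,v-110); x0=max(0,u-100); print(x0,y0)
c=im[y0:y0+150,x0:x0+200]
cv2.imwrite('pics/w5c.png',cv2.resize(c,(800,600),interpolation=2)[:,:,::-1])
E
```

```text
time: 7.63
ee_pos: [0.461, 0.1321, 0.3472]
tcp_rot: [179.8, 34.9, 179.4]
wrist_force: [-0.2, 0.1, -1.6]
opening: 0.0369
[0.46140382 0.13214418 0.34717581]
t 7.6833 shift [ 0.0008  0.0018 -0.0002] rot [-0.003 -0.002 -0.009]
259.5517365860578 193.6859892031309
159 83
```

View pics/w5c.png

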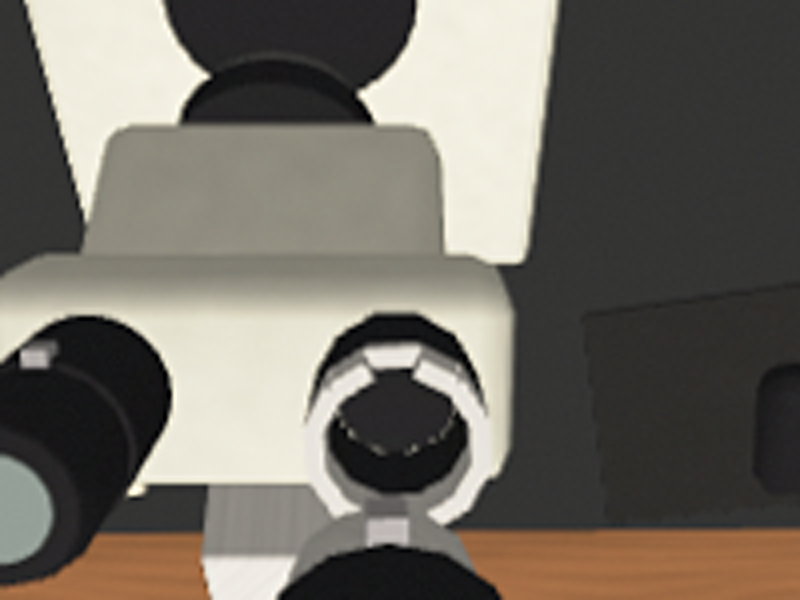

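The view shows the ring of the empty tube around crop (398,435), with its notch at about (395,372) on the user's side. The held eyepiece's lug is at (387,530), pointing the same way. The filled tube is on the left. Next I'll measure the rim's circle and the notch angle.

```bash
python3 - <<'E'
from tgt import *
from scipy.optimize import least_squares
s=np.load('w5.npz');im,d,K,T=s['im'],s['d'],s['K'],s['T']; C=cloud(d,K,T)
a=np.radians(35); z=np.array([-np.sin(a),0,np.cos(a)]);x=np.array([np.cos(a),0,np.sin(a)]);y=np.array([0,1,0])
M=np.array([.518,.134,.265]); L=np.stack([(C-M)@x,(C-M)@y,(C-M)@z],-1)
m=(np.abs(L[...,2])<.012)&(np.hypot(L[...,0],L[...,1])<.03)&(im.min(2)>150)
print(m.sum(),'h',np.percentile(L[m][:,2],[10,50,90]).round(4))
P=L[m]; h=np.median(P[P[:,2]>np.median(P[:,2])-.003][:,2])
q=L[m&(abs(L[...,2]-h)<.0025)]; r=np.hypot(*(q[:,:2]).T)
f=least_squares(lambda c:np.clip(abs(np.hypot(q[:,0]-c[0],q[:,1]-c[1])-.0179)-.0021,0,1),[0,0]); print('centre',f.x.round(4),'h',h,len(q),f.cost)
v,u=np.nonzero(m)
def onplane(cu,cv,h):
    u,v=159+cu/4-.4,83+cv/4-.4; o=T[:3,3];dr=w(u,v,1,K,T)-o; t=((M-o)@z+h)/(dr@z); p=o+dr*t-M; return p@x,p@y
for n,pt in dict(L=(306,440),R=(490,440),nl=(374,382),nr=(415,382),nlo=(365,348),nro=(425,348)).items():
    px=np.array(onplane(*pt,h)); e=px-f.x; print(n,px.round(4),'r',np.hypot(*e).round(4),'ang from -x',np.degrees(np.arctan2(-e[1],-e[0])).round(1))
c=np.array([f.x[0],f.x[1]]); print('mouth',M+x*c[0]+y*c[1]+z*h)
# lug and held head in tool frame
p,r=pose(); Tt=np.eye(4);Tt[:3,:3]=r.as_matrix();Tt[:3,3]=p
Ct=(C-p)@r.as_matrix()
for cu,cv in((387,530),(387,545),(387,560),(330,545),(450,545)):
    uu,vv=int(159+cu/4),int(83+cv/4); print(cu,cv,'tool',Ct[vv,uu].round(4),im[vv,uu])
g=(Ct[...,2]<.03)&(Ct[...,2]>-.05)&(np.hypot(Ct[...,0],Ct[...,1])<.026)&(d>0)
print(g.sum(),Ct[g].min(0),Ct[g].max(0))
big=cv2.resize(im[110:160,220:290],(700,500),interpolation=2); cv2.imwrite('pics/w5d.png',big[:,:,::-1])
E
```

```text
553 h [-0.0053 -0.0021 -0.0012]
centre [ 0.002  -0.0015] h -0.0020310897545468562 489 2.2286490476147493e-06
L [-0.0005 -0.0209] r 0.0196 ang from -x 82.9
R [-0.0001  0.0185] r 0.0201 ang from -x -84.0
nl [-0.0132 -0.0062] r 0.0159 ang from -x 17.1
nr [-0.0131  0.0025] r 0.0156 ang from -x -14.7
nlo [-0.0206 -0.008 ] r 0.0234 ang from -x 15.9
nro [-0.0205  0.0046] r 0.0232 ang from -x -15.2
mouth [0.52077032 0.13248303 0.26446029]
387 530 tool [ 0.0215 -0.0012  0.0027] [191 185 183]
387 545 tool [ 0.0195 -0.0012  0.0021] [18 17 19]
387 560 tool [ 0.0196 -0.0011 -0.0032] [22 21 23]
330 545 tool [ 0.0131 -0.0093  0.0169] [127 124 118]
450 545 tool [0.0114 0.0081 0.021 ] [126 123 117]
9088 [-0.01575573 -0.02357614 -0.04999531] [0.02328285 0.02342843 0.02687992]
```

View pics/w5d.png

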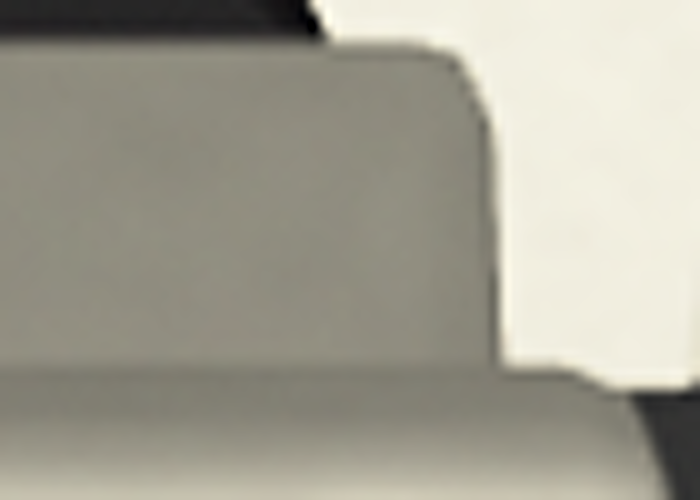

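That crop missed the rim, but the numbers suffice. The notch is centred within 1° of tube -x, with radii of 15.75 and 20 mm, matching the given sizes. Next I'll fit the held barrel in the tool frame.

```bash
python3 - <<'E'
from tgt import *
from scipy.optimize import least_squares
s=np.load('w5.npz');im,d,K,T=s['im'],s['d'],s['K'],s['T']; C=cloud(d,K,T)
p,r=pose(); Ct=(C-p)@r.as_matrix()
m=(d>0)&(abs(Ct[...,1])<.013)&(Ct[...,0]>0)&(Ct[...,0]<.025)
for n,lo,hi,rad in(('barrel',.006,.023,.015),('head',-.022,-.001,.019)):
    k=m&(Ct[...,2]>lo)&(Ct[...,2]<hi)
    q=Ct[k]; 
    if n=='barrel': k&=(abs(Ct[...,1]+.001)>.0045); q=Ct[k]
    f=least_squares(lambda c:np.hypot(q[:,0]-c[0]-c[2]*q[:,2],q[:,1]-c[1])-rad,[0,0,0],loss='soft_l1',f_scale=.0005); print(n,len(q),f.x.round(4),f.cost)
k=m&(Ct[...,0]>.0205)&(Ct[...,2]>-.003)&(Ct[...,2]<.012); print('lug',Ct[k].mean(0),Ct[k].min(0),Ct[k].max(0),k.sum())
k=(d>0)&(np.hypot(Ct[...,0],Ct[...,1])<.0165)&(Ct[...,2]>.005)&(Ct[...,2]<.035); print('foot z',np.percentile(Ct[k][:,2],[95,99,100]))
plan([.5208,.1325,.2645],.04)
E
```

```text
barrel 144 [ 0.0005 -0.0015 -0.0092] 3.881800710380151e-06
head 999 [ 0.0003 -0.0004 -0.0018] 3.7433710816427026e-05
lug [ 0.02214695 -0.00115949  0.0054566 ] [ 0.02054565 -0.00391233  0.00205323] [0.02328285 0.00149589 0.01055905] 93
foot z [0.02565135 0.02645605 0.02687992]
t 7.6833 shift [-0.0013  0.0005  0.0618] rot [-0.003 -0.002 -0.009]
```

```bash
python3 -m inch '[[-0.0017,0.0013,0.025,-0.003,-0.002,-0.009,1],[-0.0017,0.0013,0.045,-0.003,-0.002,-0.009,1],[-0.0017,0.0013,0.06,-0.003,-0.002,-0.009,1],[-0.0017,0.0013,0.066,-0.003,-0.002,-0.009,1],[-0.0017,0.0013,0.066,-0.003,-0.002,-0.009,1],[-0.0017,0.0013,0.066,-0.003,-0.002,-0.009,1]]'
python3 - <<'E'
from tgt import *
from scipy.optimize import least_squares
im,d,K,T=shot('wrist','w6')
plan([.5208,.1325,.2645],.034)
u,v=proj([.5208,.1325,.2645],K,T)[0].astype(int); print(u,v)
x0,y0=u-40,v-45; cv2.imwrite('pics/w6c.png',cv2.resize(im[y0:y0+60,x0:x0+80],(800,600),interpolation=2)[:,:,::-1]); print(x0,y0)
C=cloud(d,K,T); p,r=pose(); Ct=(C-p)@r.as_matrix()
m=(np.hypot(Ct[...,0],Ct[...,1])<.026)&(Ct[...,2]>.026)&(Ct[...,2]<.045)&(im.min(2)>140)
z=Ct[m][:,2]; h=np.median(z); q=Ct[m&(abs(Ct[...,2]-h)<.0025)]
f=least_squares(lambda c:np.clip(abs(np.hypot(q[:,0]-c[0],q[:,1]-c[1])-.0179)-.0021,0,1),[0,0]); print('rim in tool',f.x.round(4),h,len(q),f.cost)
m=(d>0)&(abs(Ct[...,1])<.013)&(Ct[...,0]>0)&(Ct[...,0]<.018)&(Ct[...,2]>.006)&(Ct[...,2]<.023)&(abs(Ct[...,1]+.001)>.0045)
q=Ct[m]; f=least_squares(lambda c:np.hypot(q[:,0]-c[0],q[:,1]-c[1])-.015,[0,0],loss='soft_l1',f_scale=.0005); print('barrel',f.x.round(4),len(q))
E
```

```text
time: 8.18
ee_pos: [0.501, 0.1335, 0.2939]
tcp_rot: [-179.9, 35.0, -179.8]
wrist_force: [1.5, 0.0, -0.4]
opening: 0.0367
t 8.2333 shift [ 0.001  -0.0012  0.002 ] rot [0.001 0.001 0.004]
255 225
215 180
rim in tool [ 0.0014 -0.0011] 0.03608090989498963 562 1.1862185507727428e-06
barrel [ 0.0005 -0.0016] 139
```

View pics/w6c.png

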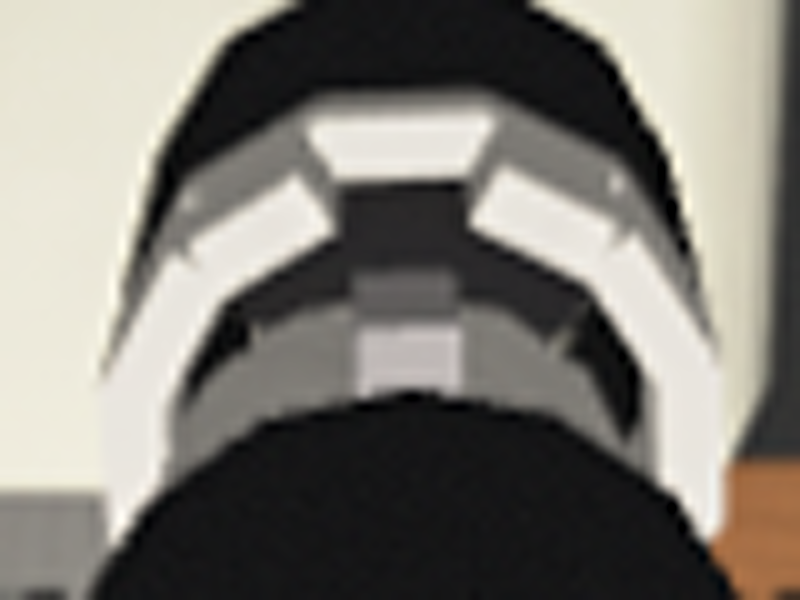

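Close view: the notch is at crop (401,210), the lug at (407,340) and the rim centred at x≈410, all in line within about 0.5 mm. I'll apply a small shift and insert gently.

```bash
python3 -m inch '[[0.0007,0.0004,0,0,0,0,1],[0.0007,0.0004,0.003,0,0,0,1],[0.0007,0.0004,0.006,0,0,0,1],[0.0007,0.0004,0.008,0,0,0,1],[0.0007,0.0004,0.01,0,0,0,1],[0.0007,0.0004,0.012,0,0,0,1],[0.0007,0.0004,0.014,0,0,0,1],[0.0007,0.0004,0.014,0,0,0,1]]'
python3 -c "
from tgt import *
o=telemetry.get_obs();r=pose()[1];print('Ftool',r.inv().apply(o['wrist_force']),r.inv().apply(o['torque']));plan([.5208,.1325,.2645],.034-.012)"
```

```text
time: 8.9
ee_pos: [0.5084, 0.1341, 0.2811]
tcp_rot: [-179.8, 35.0, -179.6]
wrist_force: [0.3, 0.3, -2.7]
opening: 0.0372
Ftool [1.31795387 0.31067197 2.36910993] [-0.01861299  0.66856938 -0.03869738]
t 8.9 shift [-0.0006 -0.0016 -0.0013] rot [ 0.001 -0.     0.005]
```

```bash
python3 -m inch '[[0,0,0.002,0,0,0,1],[0,0,0.004,0,0,0,1],[0,0,0.006,0,0,0,1],[0,0,0.008,0,0,0,1],[0,0,0.01,0,0,0,1],[0,0,0.01,0,0,0,1]]'
python3 - <<'E'
from tgt import *
o=telemetry.get_obs();r=pose()[1];print('Ftool',r.inv().apply(o['wrist_force']),r.inv().apply(o['torque']));plan([.5208,.1325,.2645],.012)
im,d,K,T=shot('wrist','w7')
u,v=proj([.5208,.1325,.2645],K,T)[0].astype(int)
x0,y0=u-40,v-45; cv2.imwrite('pics/w7c.png',cv2.resize(im[y0:y0+60,x0:x0+80],(800,600),interpolation=2)[:,:,::-1]); print(x0,y0)
E
```

```text
time: 9.4
ee_pos: [0.5142, 0.1341, 0.273]
tcp_rot: [-179.8, 35.0, -179.6]
wrist_force: [0.3, -0.5, -1.8]
opening: 0.0369
Ftool [ 0.79204974 -0.4536538   1.60879888] [ 0.01475242  0.5782328  -0.01362893]
t 9.4 shift [-0.0005 -0.0016 -0.0013] rot [0.001 0.    0.006]
214 200
```

View pics/w7c.png

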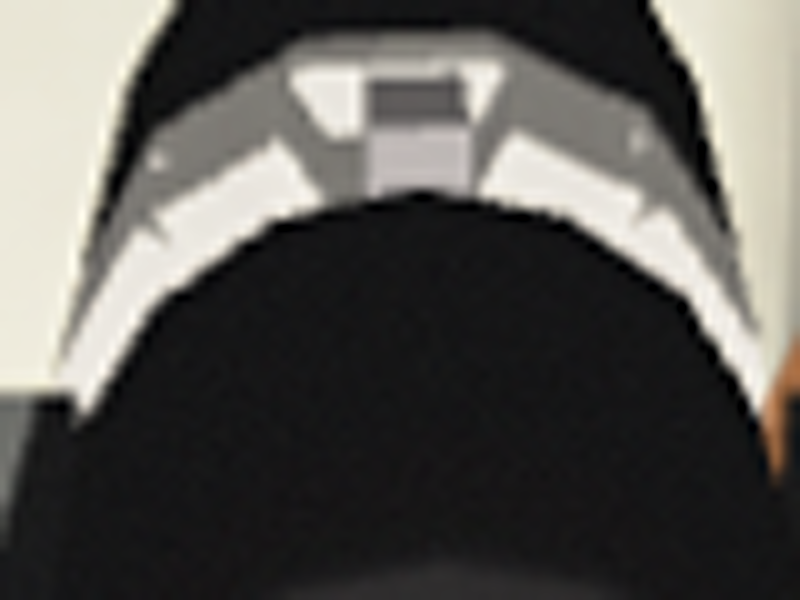

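The lug is at crop (418,160), about 1 mm right of the notch middle at (400,160), and its tip is about to enter. I'll turn it by -0.05 rad and shift 0.3 mm, then continue down.

```bash
python3 -m inch '[[0,-0.0003,0,0,0,-0.05,1],[0,-0.0003,0,0,0,-0.05,1],[0,-0.0003,0.001,0,0,-0.05,1],[0,-0.0003,0.002,0,0,-0.05,1],[0,-0.0003,0.003,0,0,-0.05,1],[0,-0.0003,0.004,0,0,-0.05,1],[0,-0.0003,0.005,0,0,-0.05,1],[0,-0.0003,0.006,0,0,-0.05,1],[0,-0.0003,0.006,0,0,-0.05,1]]'
python3 - <<'E'
from tgt import *
o=telemetry.get_obs();r=pose()[1];print('Ftool',r.inv().apply(o['wrist_force']),r.inv().apply(o['torque']));plan([.5208,.1325,.2645],.006)
E
```

```text
time: 10.2
ee_pos: [0.5176, 0.1339, 0.2683]
tcp_rot: [-177.8, 35.0, -176.1]
wrist_force: [-0.3, 0.4, -2.1]
opening: 0.0367
Ftool [1.44190079 0.44224864 1.55284248] [-0.09917689  0.64940794  0.02181488]
t 10.2 shift [-0.0004 -0.0014 -0.001 ] rot [0.001 0.    0.055]
```

```bash
python3 -m inch '[[0,0,0.001,0,0,0,1],[0,0,0.002,0,0,0,1],[0,0,0.003,0,0,0,1],[0,0,0.003,0,0,0,1]]'; python3 -c "
from tgt import *
im,d,K,T=shot('wrist','w8')
u,v=proj([.5208,.1325,.2645],K,T)[0].astype(int)
x0,y0=u-40,v-45; cv2.imwrite('pics/w8c.png',cv2.resize(im[y0:y0+60,x0:x0+80],(640,480),interpolation=2)[:,:,::-1]); print(x0,y0)"
```

```text
time: 10.53
ee_pos: [0.5187, 0.1339, 0.2675]
tcp_rot: [-177.9, 35.0, -176.1]
wrist_force: [-12.7, -2.3, 7.0]
opening: 0.0368
214 205
```

View pics/w8c.png

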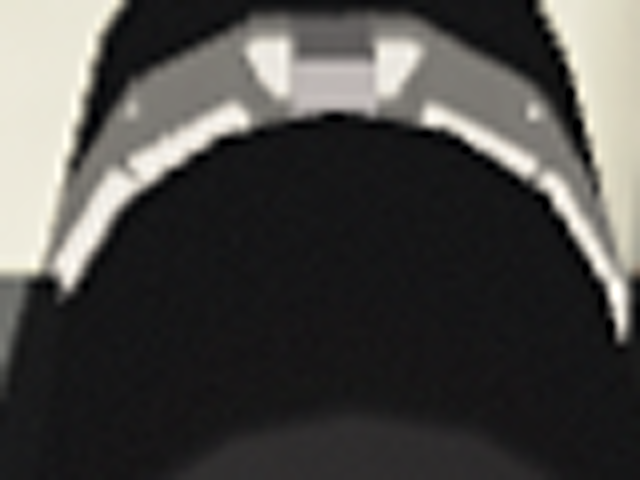

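The lug is in the notch, centred at crop (333,85) between the notch flanks at (268,85) and (400,85), and the tool now feels about 14 N axially. I'll measure the gap between collar and rim to tell home from jammed.

```bash
python3 - <<'E'
from tgt import *
s=np.load('w8.npz');im,d,K,T=s['im'],s['d'],s['K'],s['T']; C=cloud(d,K,T); p,r=pose(); Ct=(C-p)@r.as_matrix()
o=telemetry.get_obs();print('Ftool',r.inv().apply(o['wrist_force']),p,r.inv().apply(o['torque']))
x0,y0=214,205
for n,(cu,cv) in dict(lugface=(333,85),lugface2=(333,100),lugend=(333,40),rimL=(190,140),rimL2=(100,230),rimR=(480,140),headedge=(333,122),headL=(200,165),headR=(470,165),head=(333,200),notchbot=(268,70),outL=(180,90)).items():
    u,v=int(x0+cu/8),int(y0+cv/8); t=Ct[v,u]; print(n,t.round(4),'r',np.hypot(t[0],t[1]).round(4),im[v,u])
g=(d>0)&(im.max(2)<60)&(abs(np.hypot(Ct[...,0],Ct[...,1])-.019)<.0015)&(Ct[...,0]>.008); print('head low z',np.percentile(Ct[g&(abs(Ct[...,2])<.02)][:,2],[90,97,99.5]))
g=(d>0)&(im.min(2)>200)&(abs(np.hypot(Ct[...,0],Ct[...,1])-.0185)<.003)&(Ct[...,0]>.00)&(abs(Ct[...,2])<.015); print('rim z',g.sum(),np.percentile(Ct[g][:,2],[5,25,50,75]))
E
```

```text
Ftool [  6.09508772  -1.3645736  -14.08091496] [0.5186791  0.13385812 0.26738434] [ 0.13458584  1.84375042 -0.0618788 ]
lugface [ 0.0208 -0.0011  0.0039] r 0.0208 [190 184 181]
lugface2 [ 0.0197 -0.0011  0.0039] r 0.0197 [196 189 187]
lugend [ 0.0228 -0.0011  0.0059] r 0.0228 [97 93 92]
rimL [ 0.0169 -0.0107  0.0037] r 0.0199 [239 236 229]
rimL2 [ 0.0108 -0.0166  0.003 ] r 0.0198 [237 233 224]
rimR [0.0172 0.0089 0.003 ] r 0.0193 [241 237 231]
headedge [ 0.0197 -0.0011 -0.0002] r 0.0198 [16 18 19]
headL [ 0.0174 -0.0093 -0.0012] r 0.0197 [17 18 18]
headR [ 0.0172  0.0076 -0.0009] r 0.0188 [20 20 22]
head [ 0.0194 -0.0011 -0.0115] r 0.0195 [20 21 21]
notchbot [ 0.0182 -0.0056  0.013 ] r 0.019 [236 232 225]
outL [ 0.0171 -0.0117  0.0113] r 0.0207 [125 122 117]
head low z [-0.00058651  0.00180506  0.01941084]
rim z 166 [0.00270238 0.00337163 0.00389453 0.01212495]
```

Rim at tool z ≈ 3.4 mm, collar at about 2 mm, so up to about 1.5 mm may remain, with some side load. I'll relieve the side force and ease down.

```bash
python3 -m inch '[[0.0005,-0.0002,0,0,0,0,1],[0.0005,-0.0002,0,0,0,0,1],[0.0005,-0.0002,0.0005,0,0,0,1],[0.0005,-0.0002,0.001,0,0,0,1],[0.0005,-0.0002,0.001,0,0,0,1]]'; python3 -c "
from tgt import *
o=telemetry.get_obs();p,r=pose();print('Ftool',r.inv().apply(o['wrist_force']),r.inv().apply(o['torque']),'travel',r.inv().apply(p-[.51868,.13386,.26738]))"
```

```text
time: 11.0
ee_pos: [0.519, 0.1338, 0.2673]
tcp_rot: [-177.9, 35.1, -176.1]
wrist_force: [-16.3, -1.2, 12.1]
opening: 0.0368
Ftool [  6.40239303  -0.78744101 -19.31097962] [-0.02236081  1.90533125 -0.04702478] travel [-1.94207039e-04 -7.63546490e-05  2.34796800e-04]
```

Hard stop: 0.2 mm of travel for 5 N more. It's probably home. I'll unload, open partway (the right eyepiece is close by), back off along the axis and look.

```bash
python3 -m inch '[[-0.0003,0,-0.001,0,0,0,1],[-0.0003,0,-0.002,0,0,0,1],[-0.0003,0,-0.0025,0,0,0,0.5],[-0.0003,0,-0.0025,0,0,0,0.42],[-0.0003,0,-0.0025,0,0,0,0.42],[-0.0003,0,-0.0025,0,0,0,0.42],[-0.0003,0,-0.0025,0,0,0,0.42]]'
python3 -m inch '[[0,0,-0.01,0,0,0,0.42],[0,0,-0.03,0,0,0,0.42],[0,0,-0.06,0,0,0,0.42],[0,0,-0.09,0,0,0,0.42],[0,0,-0.1,0,0,0,0.42],[0,0,-0.1,0,0,0,0.42],[0,0,-0.1,0,0,0,0.42]]'
python3 - <<'E'
from tgt import *
im,d,K,T=shot('wrist','w9'); print(telemetry.get_obs()['wrist_force'])
u,v=proj([.5208,.1325,.2645],K,T)[0].astype(int)
x0,y0=max(0,u-130),max(0,v-80); c=im[y0:y0+150,x0:x0+200]; cv2.imwrite('pics/w9c.png',cv2.resize(c,(800,600),interpolation=2)[:,:,::-1]); print(x0,y0)
C=cloud(d,K,T)
a=np.radians(35); z=np.array([-np.sin(a),0,np.cos(a)]);x=np.array([np.cos(a),0,np.sin(a)])
for n,M in(('L',[.5208,.1325,.2645]),('R',[.5208,.0565,.2645])):
    D=C-M; h=D@z; rr=np.hypot(D@x,D[...,1]); m=(d>0)&(rr<.012)&(h>.02)&(h<.05); P=D[m]; print(n,m.sum(),np.median(P@z).round(4)); A=np.c_[P@x,P[:,1],np.ones(len(P))]; print(np.linalg.lstsq(A,P@z,rcond=None)[0].round(4))
E
```

```text
time: 11.58
ee_pos: [0.5183, 0.1336, 0.2671]
tcp_rot: [-177.8, 35.0, -176.1]
wrist_force: [-0.1, 0.7, 0.6]
opening: 0.0494
time: 12.17
ee_pos: [0.461, 0.1338, 0.3491]
tcp_rot: [-177.8, 35.0, -176.1]
wrist_force: [0.3, 0.2, -0.8]
opening: 0.0495
[-0.09926679 -1.10627191 -0.0455909 ]
125 113
L 735 0.0346
[-0.0089 -0.0011  0.0346]
R 752 0.035
[-0.0024 -0.0062  0.0349]
```

View pics/w9c.png

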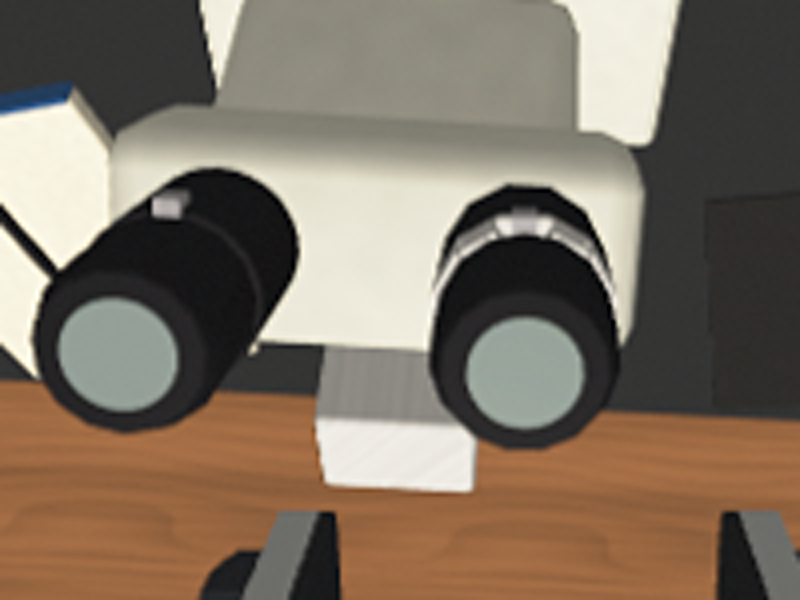

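The eyepiece sits in the left tube with its lug in the notch at crop (525,218). Its top at (525,372) is 34.6 mm above the rim plane, against 34.9 mm for the right one, so it is home and upright within 0.6°. I'll check the bystanders by numbers, then hand in.

```bash
python3 - <<'E'
from h import *
im,d,K,T=shot('scene','s9'); C=cloud(d,K,T); s=np.load('scene0.npz'); C0=cloud(s['d'],s['K'],s['T'])
for n,c in dict(slim=(.47,-.324),wide=(.468,-.225),yellow=(.454,-.12),red=(.35,-.241),jar=(.486,.37)).items():
    o=[]
    for X in(C0,C):
        m=(X[...,2]>.03)&(X[...,2]<.09)&(np.hypot(X[...,0]-c[0],X[...,1]-c[1])<.03); o.append(X[m].mean(0).round(4) if m.any() else None)
    print(n,*o)
print(telemetry.get_obs()['time'],order.job_done())
E
```

```text
slim [ 0.477  -0.3274  0.0579] [ 0.4771 -0.3275  0.0581]
wide [ 0.4761 -0.2275  0.0556] None
yellow [ 0.461  -0.1234  0.0522] [ 0.4612 -0.1234  0.0522]
red [ 0.3555 -0.243   0.0518] [ 0.3556 -0.243   0.0521]
jar [0.4913 0.3651 0.0509] [0.4905 0.3651 0.0511]
the job is handed in; nothing more can be done
12.2667 None
```

The wide eyepiece is in the left tube, fully home with its lug in the notch and released. I handed the job in at 12.3 s of the 51 s allowed.

- **Insertion:** I picked it from the tray with its lug lined up to the tool and carried it to the tilted tube. It then slid in with a turn of about 3° to centre the lug. The highest contact force I read at the ends of the moves was about 20 N, at the stop.
- **Seating:** After release, its top was 34.6 mm above the rim plane, against 34.9 mm for the eyepiece in the right tube. Its tilt was under 1°, and the picture shows the lug in the notch.
- **Disagreement:** While it was still gripped, the depth readings suggested up to about 1.5 mm of gap. Against that, the stop felt hard, and the height after release bears out that it is home.
- **Other things:** The slim eyepiece, the red and yellow look-alikes and the jar are within 1 mm of where they were. I did not measure the dish, but the arm never went near it. The gripper is about 100 mm clear of the tube.

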